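# Return a spice jar and hold the carousel at the next one

### The job

Put the spice jar with the red lid label back into its own red-ringed well of the spice carousel, lowering it in rather than dropping it; leave the jar with the white label out where it stands, I am still using it. Then turn the carousel by its centre knob until the blue-labelled jar stands at the front, in line with the brass mark on the front edge of the square plinth, and finish still gripping the knob, so that the free-running turntable keeps still while I take that jar. The other jars stay in their wells and everything else on the worktop stays where it is.

Things in the scene. Friction and masses are not known exactly. Their poses are not given: they have to be found in the camera images.
- plinth: Square dark wooden plinth of the spice carousel, 230 x 230 x 16 mm, fixed to the worktop. Origin at its centre on the worktop; the carousel turns about this vertical axis. Its own -x side is the front, roughly towards the robot, with a small brass mark in the middle of that front edge.
- carousel: Free-running turntable (no stops): wooden deck 208 mm across, jars stand on its top at z = 30 mm; upper plate (z = 70 to 78 mm) with five 50 mm holes, 72 mm from the axis, for the jars. Coloured ring round each hole: counter-clockwise from above blue, white, green, red, yellow; red and white start empty. Origin on the axis at worktop height, z up, turns with it; blue hole at its own -x.
- knob: Ribbed round black knob with a steel cap on the carousel's axis, fixed to the carousel: 33 mm in diameter, 26 mm high. Origin at the centre of its underside, 137 mm above the worktop (2 mm above the seated lids); grip it from above about 13 mm higher. The nearest faces of the seated jars are 49 mm from the axis.
- well_red (a point): Centre of the red-ringed well at deck height (30 mm above the worktop, 40 mm below the upper plate's underside): where the underside of the seated red jar's centre belongs.
- well_blue (a point): Centre of the blue-ringed well at deck height (30 mm above the worktop, 40 mm below the upper plate's underside): where the underside of the seated blue jar's centre belongs.
- well_green (a point): Centre of the green-ringed well at deck height (30 mm above the worktop, 40 mm below the upper plate's underside): where the underside of the seated green jar's centre belongs.
- well_yellow (a point): Centre of the yellow-ringed well at deck height (30 mm above the worktop, 40 mm below the upper plate's underside): where the underside of the seated yellow jar's centre belongs.
- jar_red: Closed spice jar, glass with a green paper band and a dark brown screw lid; a round red label, 33 mm across, is stuck flat on top of the lid. 45 mm in diameter, 105 mm tall, about 110 g; the lid, from 84 mm to the top, is the widest part and can be gripped. Origin at the centre of its underside, z up. Stands loose on the worktop, left of the carousel.
- jar_white: Closed spice jar, glass with a green paper band and a dark brown screw lid; a round white label, 33 mm across, is stuck flat on top of the lid. 45 mm in diameter, 105 mm tall, about 110 g; the lid, from 84 mm to the top, is the widest part and can be gripped. Origin at the centre of its underside, z up. Stands loose on the worktop, left of the carousel; to be left alone.
- jar_blue: Closed spice jar, glass with a green paper band and a dark brown screw lid; a round blue label, 33 mm across, is stuck flat on top of the lid. 45 mm in diameter, 105 mm tall, about 110 g; the lid, from 84 mm to the top, is the widest part and can be gripped. Origin at the centre of its underside, z up. Stands loose in the blue-ringed well.
- jar_green: Closed spice jar, glass with a green paper band and a dark brown screw lid; a round green label, 33 mm across, is stuck flat on top of the lid. 45 mm in diameter, 105 mm tall, about 110 g; the lid, from 84 mm to the top, is the widest part and can be gripped. Origin at the centre of its underside, z up. Stands loose in the green-ringed well.
- jar_yellow: Closed spice jar, glass with a green paper band and a dark brown screw lid; a round yellow label, 33 mm across, is stuck flat on top of the lid. 45 mm in diameter, 105 mm tall, about 110 g; the lid, from 84 mm to the top, is the widest part and can be gripped. Origin at the centre of its underside, z up. Stands loose in the yellow-ringed well.
- mug: White mug, 83 x 116 x 94 mm, loose bystander at the back left. Origin at the centre of its underside.
- brass_bowl: Brass bowl, 125 mm across, 52 mm high, loose bystander at the left. Origin at the centre of its underside.
- tumbler: Clear glass tumbler, 81 mm across, 91 mm high, loose bystander at the back. Origin at the centre of its underside.

How it is judged:
By the outcome, as a careful person would: the job done as asked, in the order asked, and still so for the second after the job is handed in, while the arm keeps its last pose, push and grip.
It also fails if it takes over 67 s, if anything falls off the work surface, if the arm or the gripper's body presses on something with over 40 N, if the wrist force passes 120 N, or if a joint passes its speed limit or range.

### The arm

A 6-joint arm with a two-finger parallel gripper is mounted at the origin on a cart in front of the work surface, level with it; the furniture and walls round the work are solid. World frame = base frame: x ahead of the robot, y to its left, z up, the work surface at z = 0. Lengths are in m, angles in degrees, forces in N, time in s.
With the tool pointing down it reaches from about 0.4 to 0.825 m from the base axis. Payload 7 kg.
Tool frame: the origin (TCP) lies midway between the tips of the shut fingers; the grasp point (between the pads) lies 19 mm behind it; z points along the fingers, y is the line along which they close (so a half turn about z gives the same grasp; the last joint's range is limited). The gripper opens to 88 mm and grips with 3 to 60 N. Pads are 19 mm wide; open, the fingers measure 130 mm over their backs; the gripper's body (78 mm by 193 mm) begins 47 mm behind the grasp point.
Start: joints at [-51.045, 20.546, 0.682, 0, -70.136, -16.507], TCP at [0.258, -0.624, 0.227] pointing down, gripper open.
Joint ranges: [-176.03, 176.03], [-82.01, 121.73], [-58.28, 71.71], [-173.87, 95.51], [-174.79, -0.11], [-173.66, 173.66]. Speed limits (degrees/s): [136.94, 136.94, 172.46, 180, 180, 180].

### API

Orientations are given as [roll, pitch, yaw] about the fixed x, y, z axes, in that order (R = Rz(yaw) Ry(pitch) Rx(roll)).
In Python, from workcell import bot gives the robot as it stands.
- The arm moves only by the shell command python3 jog.py 'ROWS' [FORCE]. ROWS is a JSON list of rows, 1 to 8 of them, each of 7 numbers: dx, dy, dz in parts of the range, where 1.0 means 75 cm, then a rotation vector rx, ry, rz in shares of 180 degrees (1.0 is 180 degrees), then the finger opening in m; each row shifts and turns the commanded pose from where the row before left it, along the tool's axes as they then stand; what a row does not reach is not made up. A row lasts 1/10 s, in which the tool goes at most 0.05 m and 8.59 degrees, less where a joint would pass 70% of its speed; a pose out of reach is approached as far as the arm can. The fingers move at their own pace and stop on an object; FORCE is the grip in N (left out, the last holds). Time passes only in rows, so rows that do not move let the fingers close. It prints the time, the measured TCP pose, the force, the opening and the grip force at its end. A shift or turn number past 1, either way, is cut back to 1. Input that does not fit is refused with a message, and nothing moves.
- bot.get_state(): the state, without advancing time (a new reading comes with each control period).
- bot.grab_frame(name): name is "scene" or "top" or "wrist"; returns (picture, depth): 420x560x3 uint8, red, green, blue; 420x560 float32, m along the optical axis (not along the pixel's ray), 0 where there is no reading.
- bot.get_calibration(name): a dict with "intrinsics" (3x3 intrinsics, pixels), "R" (3x3) and "t" (3): a world point X has camera coordinates R X + t. Camera axes: x right, y down, z forward; pixel columns grow to the right and rows downward; lengths in m; the calibration is good to about 2 mm. A picture is of the moment at which its call begins: read the wrist's pose just before it. get_calibration takes no time and is no camera call; for the wrist camera it gives the pose at the moment of the call.
- bot.close_job(): hands the job in; it is judged then, once.
The state is a dict: "clock": time; "q": joint angles; "dq": joint speeds; "effort": joint torques, N m; "tool_pos": TCP position; "ee_rot": TCP orientation; "contact_force": force on the tool from outside, world axes, zero at the start; "torque": the same for the moment, N m; "gripper_width": finger opening in m; "gripper_force": force on a finger pad.
Only numpy, scipy, OpenCV 4.12 (cv2) and the standard library are available. Lean on these libraries where they do the work, as an engineer would, in place of code of your own. Each camera call takes 0.05 s, during which the arm holds its last target. There are 200 camera calls.

## Working session

There is one attempt and no reset: what is moved stays moved. The work goes in short steps, Python scripts to look and compute and a shell command to move; the robot and the scene stay as the last step left them, time stands still between calls to the robot, and variables do not carry over. Pictures are saved under pics/ and viewed, at most 12 in all, crops included, and the job is handed in when it is done.

```bash
ls; mkdir -p pics
python3 - <<'E'
from workcell import bot
import cv2
s=bot.get_state();print(s['clock'],s['tool_pos'],s['ee_rot'],s['gripper_width'])
for n in('scene','top'):
    p,d=bot.grab_frame(n);cv2.imwrite(f'pics/{n}0.png',p[:,:,::-1])
    c=bot.get_calibration(n);print(n,c)
E
```

```text
jog.py
pics
workcell.py
0.0 [ 0.2575329  -0.62340432  0.22563211] [ 1.79904692e+02 -9.40103798e-03 -1.57558585e+02] 0.08765892866523227
scene {'intrinsics': array([[423.20442323,   0.        , 280.20043681],
       [  0.        , 423.20442323, 208.65064081],
       [  0.        ,   0.        ,   1.        ]]), 'R': array([[-0.69462342, -0.71911919, -0.01912827],
       [-0.49334048,  0.49555089, -0.71487376],
       [ 0.52355846, -0.48713131, -0.69899186]]), 't': array([0.44686925, 0.32616657, 0.6990331 ])}
top {'intrinsics': array([[532.19505956,   0.        , 279.63305441],
       [  0.        , 532.19505956, 199.15445223],
       [  0.        ,   0.        ,   1.        ]]), 'R': array([[ 0.00589583, -0.99996776,  0.0054508 ],
       [-0.98959443, -0.00661816, -0.14373261],
       [ 0.14376405, -0.00454666, -0.98960155]]), 't': array([0.05772365, 0.55094521, 1.44452734])}
```

View pics/top0.png

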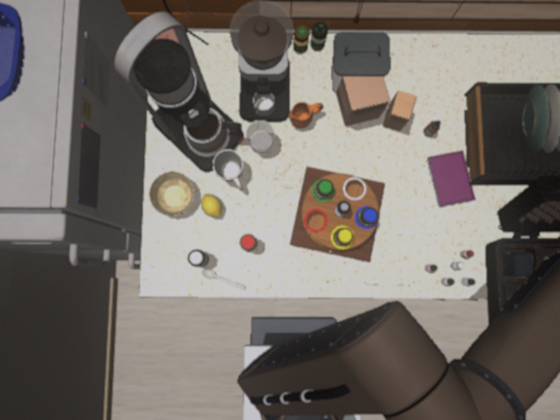

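View pics/scene0.png

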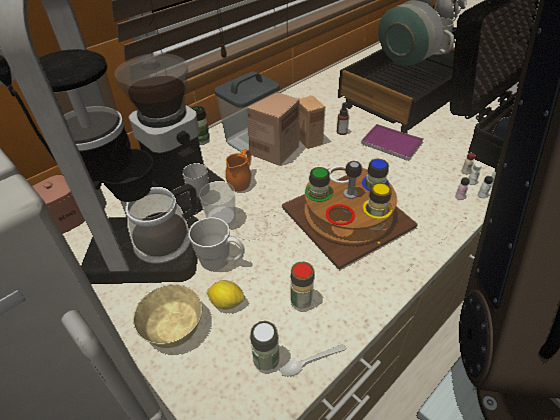

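The top view shows the carousel at about (340,213), with the red well at (316,220) and the blue jar at (367,217). The red jar is at (248,242) and the white jar at (198,257). The scene view shows the same things: red jar lid at (302,270), red well at (340,215), blue (377,167), yellow (380,193), green (318,175) and knob (352,170).

```bash
cat > h.py <<'E'
import numpy as np, cv2
from workcell import bot
HUE={'red':[(0,8),(172,180)],'blue':[(110,130)],'green':[(50,80)],'yellow':[(25,33)]}
def blob(p,col,near,rad=18,smin=150,vmin=70):
    """centre of the largest convex colour blob near a pixel"""
    h=cv2.cvtColor(p,cv2.COLOR_RGB2HSV); m=np.zeros(p.shape[:2],np.uint8)
    if col=='white': m=cv2.inRange(h,(0,0,170),(180,60,255))
    else:
        for a,b in HUE[col]: m|=cv2.inRange(h,(a,smin,vmin),(b,255,255))
    w=np.zeros_like(m); cv2.circle(w,tuple(int(v) for v in near),rad,255,-1); m&=w
    cs=cv2.findContours(m,cv2.RETR_EXTERNAL,cv2.CHAIN_APPROX_NONE)[0]
    c=max(cs,key=cv2.contourArea); e=cv2.fitEllipse(cv2.convexHull(c))
    return np.array(e[0]),e[1],cv2.contourArea(c)
def ray(c,uv):
    d=c['R'].T@np.linalg.inv(c['intrinsics'])@np.r_[uv,1]; return -c['R'].T@c['t'],d
def plane(c,uv,z):
    o,d=ray(c,uv); return o+d*(z-o[2])/d[2]
def tri(views):
    A=np.zeros((3,3));b=np.zeros(3);rs=[ray(*v) for v in views]
    for o,d in rs:
        d=d/np.linalg.norm(d);M=np.eye(3)-np.outer(d,d);A+=M;b+=M@o
    X=np.linalg.solve(A,b)
    return X,[np.linalg.norm(np.cross(d/np.linalg.norm(d),X-o)) for o,d in rs]
E
python3 - <<'E'
from h import *
cam={n:bot.get_calibration(n) for n in('top','scene')}
P={n:cv2.imread(f'pics/{n}0.png')[:,:,::-1].copy() for n in cam}
for k,col,a,b,r in [('jar_red','red',(248,242),(302,270),14),('jar_white','white',(198,257),(264,331),14),('blue','blue',(367,217),(377,167),14),('green','green',(324,189),(318,175),13),('yellow','yellow',(343,237),(380,193),13),('well_red','red',(316,220),(340,215),18)]:
    ea=blob(P['top'],col,a,r);eb=blob(P['scene'],col,b,r)
    X,e=tri([(cam['top'],ea[0]),(cam['scene'],eb[0])])
    print(k,ea[0].round(1),np.round(ea[1],1),eb[0].round(1),np.round(eb[1],1),X.round(4),np.round(e,4))
E
```

```text
jar_red [247.2 241.3] [11.2 12. ] [302.2 269.9] [14.6 18.1] [0.4291 0.1468 0.1038] [0.0007 0.0007]
jar_white [197.9 257. ] [27.7 27.9] [263.4 331.8] [17.6 19.8] [0.3889 0.2781 0.0946] [0.0028 0.0028]
blue [369.6 214.7] [11.8 12. ] [378.6 163.6] [ 9.  14.9] [ 0.4984 -0.1721  0.1342] [0.0011 0.0011]Traceback (most recent call last):
  File "<stdin>", line 5, in <module>
  File "h.py", line 12, in blob
    c=max(cs,key=cv2.contourArea); e=cv2.fitEllipse(cv2.convexHull(c))
ValueError: max() iterable argument is empty
```

Run:
```python
from h import *
cam={n:bot.get_calibration(n) for n in('top','scene')}
P={n:cv2.imread(f'pics/{n}0.png')[:,:,::-1].copy() for n in cam}
for n,pts in (('top',[(324,189),(343,237)]),('scene',[(318,173),(380,191)])):
    h=cv2.cvtColor(P[n],cv2.COLOR_RGB2HSV)
    print(n,[h[y,x].tolist() for x,y in pts])
HUE['green']=[(50,75)];HUE['yellow']=[(24,36)]
R={}
for k,col,a,b,r in [('green','green',(324,187),(318,173),13),('yellow','yellow',(343,237),(380,191),13),('blue','blue',(367,217),(377,167),14),('well_red','red',(316,220),(340,215),20)]:
    try:
        ea=blob(P['top'],col,a,r,130,40);eb=blob(P['scene'],col,b,r,130,40)
    except Exception as ex: print(k,ex);continue
    X,e=tri([(cam['top'],ea[0]),(cam['scene'],eb[0])]);R[k]=X
    print(k,ea[0].round(1),np.round(ea[1],1),eb[0].round(1),np.round(eb[1],1),X.round(4),np.round(e,4))
# plinth corners in the top view
h=cv2.cvtColor(P['top'],cv2.COLOR_RGB2HSV);m=cv2.inRange(h,(0,60,20),(20,255,130))
big=cv2.resize(np.hstack([P['top'][155:275,280:400],cv2.cvtColor(m,cv2.COLOR_GRAY2RGB)[155:275,280:400]]),None,fx=3.3,fy=3.3,interpolation=cv2.INTER_CUBIC)
cv2.imwrite('pics/plinth.png',big[:,:,::-1])
```

```text
top [[61, 126, 140], [30, 172, 199]]
scene [[60, 159, 127], [26, 255, 212]]
green max() iterable argument is empty
yellow [341.6 237.2] [21.7 24.4] [380.7 188.6] [10.6 15.9] [ 0.439  -0.0973  0.1437] [0.0012 0.0012]
blue [369.6 214.8] [12.3 12.7] [378.6 163.6] [ 9.  14.9] [ 0.4983 -0.1721  0.1343] [0.0011 0.0011]
well_red [315.4 220. ] [23.9 24. ] [339.7 214.1] [20.8 29.3] [ 0.4899 -0.035   0.077 ] [0.0011 0.0011]
```

View pics/plinth.png

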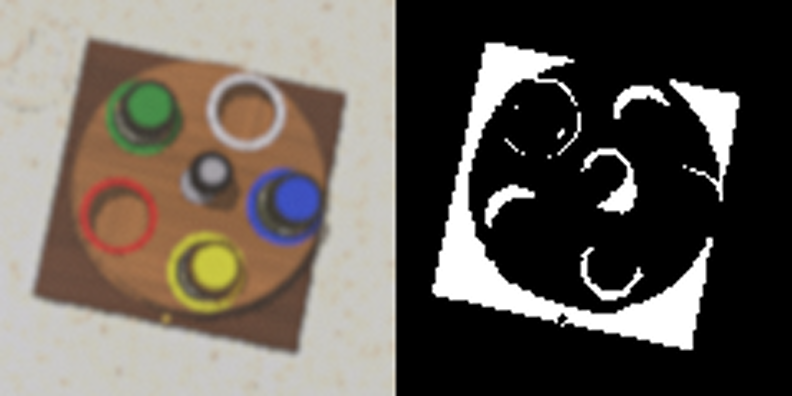

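The crop shows the plinth rotated about 12°, with the brass mark at crop (167,318), which is the front edge. The blue jar is at about (297,200), right of the knob, and the red well at (118,216).

Run:
```python
from h import *
c=bot.get_calibration('top');p=cv2.imread('pics/top0.png')[:,:,::-1].copy()
h=cv2.cvtColor(p,cv2.COLOR_RGB2HSV);m=cv2.inRange(h,(0,60,20),(20,255,130))
w=np.zeros_like(m);w[160:265,285:390]=255;m&=w
n,l,st,_=cv2.connectedComponentsWithStats(m)
keep=np.isin(l,[i for i in range(1,n) if st[i,4]>60]).astype(np.uint8)
pts=cv2.findNonZero(keep);H=cv2.convexHull(pts).reshape(-1,2).astype(float)
W=np.array([plane(c,q,.016)[:2] for q in H])
(cx,cy),s,a=cv2.minAreaRect(W.astype(np.float32));print('plinth',cx,cy,s,a)
ax=np.array([cx,cy])
b=plane(c,(280+167/3.3,155+318/3.3),.016)[:2];d=b-ax
print('brass az',np.degrees(np.arctan2(d[1],d[0])),np.hypot(*d))
R=plane(c,(315.4,220),.078)[:2]-ax;print('red az/r',np.degrees(np.arctan2(R[1],R[0])),np.hypot(*R))
for z,uv in((.135,(369.6,214.8)),):
    d=plane(c,uv,z)[:2]-ax;print('blue az/r',np.degrees(np.arctan2(d[1],d[0])),np.hypot(*d))
s=bot.get_state();print(s['q'])
cw=bot.get_calibration('wrist');C=-cw['R'].T@cw['t'];print('wristcam',C-s['tool_pos'],cw['R'],cw['intrinsics'][0])
```

```text
plinth 0.5140237808227539 -0.1026274710893631 (0.22526948153972626, 0.22653472423553467) 78.14873504638672
brass az 169.18428288341727 0.10846120038667809
red az/r 110.6669768974352 0.07163987401053244
blue az/r -103.5543130043045 0.07181462282111634
[-5.10444038e+01  2.05875302e+01  6.38677275e-01 -1.77794582e-02
 -7.01362605e+01 -1.65070028e+01]
wristcam [-0.07658598 -0.03306552  0.15821475] [[-0.38137524  0.92441883  0.00166232]
 [ 0.87945304  0.3622691   0.30874496]
 [ 0.28480745  0.11920961 -0.95114341]] [307.42636616   0.         274.3783964 ]
```

Units first: shifts go in shares of 75 cm and turns go in shares of 180 degrees. So -8 degrees / 180 = -0.0444.

```bash
python3 jog.py '[[0, 0, 0, 0, 0, -0.0222, 0.088], [0, 0, 0, 0, 0, -0.0444, 0.088], [0, 0, 0, 0, 0, -0.0444, 0.088], [0, 0, 0, 0, 0, -0.0444, 0.088], [0, 0, 0, 0, 0, -0.0444, 0.088], [0, 0, 0, 0, 0, -0.0444, 0.088], [0, 0, 0, 0, 0, -0.0444, 0.088], [0, 0, 0, 0, 0, -0.0444, 0.088]]'
python3 jog.py '[[0, 0, 0, 0, 0, -0.0444, 0.088], [0, 0, 0, 0, 0, -0.0444, 0.088], [0, 0, 0, 0, 0, -0.0444, 0.088], [0, 0, 0, 0, 0, -0.0278, 0.088], [0, 0, 0, 0, 0, 0, 0.088]]'
cat >> h.py <<'E'
from scipy.spatial.transform import Rotation as Rot
def rel(target,yaw=None):
    """shift in tool axes to a world TCP target, and rotation about tool z to a yaw"""
    s=bot.get_state();R=Rot.from_euler('xyz',s['ee_rot'],degrees=True).as_matrix()
    print('t',round(s['clock'],2),'tcp',s['tool_pos'].round(4),'rpy',s['ee_rot'].round(2),'q',np.round(s['q'],1))
    print('tool shift',(R.T@(np.array(target)-s['tool_pos'])).round(4), 'levelling rotvec', (Rot.from_matrix(R).inv()*Rot.from_euler('xyz',[180,0,s['ee_rot'][2] if yaw is None else yaw],degrees=True)).as_rotvec(degrees=True).round(2))
E
python3 - <<'E'
from h import *
rel([.5,-.2,.23]);rel([.429,.147,.23])
E
```

```text
clock: 0.9
tool_pos: [0.2576, -0.6236, 0.226]
ee_rot: [180.0, 0.0, -97.2]
contact_force: [0.9, 0.2, -0.0]
gripper_width: 0.0875
gripper_force: 0.0
clock: 1.4
tool_pos: [0.2576, -0.6236, 0.226]
ee_rot: [180.0, 0.1, -68.5]
contact_force: [-1.1, -0.3, 0.3]
gripper_width: 0.0877
gripper_force: 0.0
t 1.4 tcp [ 0.2576 -0.6236  0.226 ] rpy [ 1.800e+02  5.000e-02 -6.849e+01] q [-51.   20.6   0.7  -0.  -70.1  72.6]
tool shift [-0.3052 -0.3808 -0.0037] levelling rotvec [0.   0.05 0.  ]
t 1.4 tcp [ 0.2576 -0.6236  0.226 ] rpy [ 1.800e+02  5.000e-02 -6.849e+01] q [-51.   20.6   0.7  -0.  -70.1  72.6]
tool shift [-0.6541 -0.442  -0.0034] levelling rotvec [0.   0.05 0.  ]
```

In the tool's units: -0.038 m / 0.75 = -0.0507, -0.03 m / 0.75 = -0.04.

```bash
python3 jog.py '[[-0.02, -0.0253, -0.0053, 0, 0, 0, 0.088], [-0.04, -0.0507, -0.0067, 0, 0, 0, 0.088], [-0.04, -0.0507, -0.0067, 0, 0, 0, 0.088], [-0.04, -0.0507, 0, 0, 0, 0, 0.088], [-0.04, -0.0507, 0, 0, 0, 0, 0.088], [-0.04, -0.0507, 0, 0, 0, 0, 0.088], [-0.04, -0.0507, 0, 0, 0, 0, 0.088], [-0.04, -0.0507, 0, 0, 0, 0, 0.088]]'
python3 jog.py '[[-0.04, -0.0507, 0, 0, 0, 0, 0.088], [-0.04, -0.0507, 0, 0, 0, 0, 0.088], [-0.0267, -0.0267, 0, 0, 0, 0, 0.088], [0, 0, 0, 0, 0, 0, 0.088], [0, 0, 0, 0, 0, 0, 0.088]]'
python3 - <<'E'
from h import *
c=bot.get_calibration('wrist');p,d=bot.grab_frame('wrist');cv2.imwrite('pics/w1.png',p[:,:,::-1]);np.savez('w1.npz',**c)
rel([.4291,.1468,.22])
E
```

```text
clock: 2.2
tool_pos: [0.4412, -0.3083, 0.2407]
ee_rot: [-180.0, -0.0, -68.7]
contact_force: [0.0, -0.8, 0.4]
gripper_width: 0.0877
gripper_force: 0.0
clock: 2.7
tool_pos: [0.5009, -0.2, 0.2404]
ee_rot: [180.0, 0.0, -68.6]
contact_force: [-0.1, -0.2, 0.8]
gripper_width: 0.0879
gripper_force: 0.0
t 2.75 tcp [ 0.5006 -0.2007  0.2404] rpy [ 1.7997e+02  1.0000e-02 -6.8620e+01] q [ -1.    7.2 -15.2   0.  -67.6  22.4]
tool shift [-0.3496 -0.0601  0.0204] levelling rotvec [0.03 0.01 0.  ]
```

View pics/w1.png

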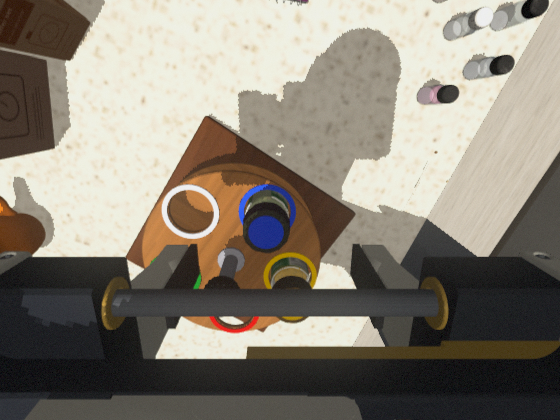

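The wrist view shows the blue label at (266,232), the white well at (190,212), the knob cap at about (231,260), and the red ring partly hidden at (235,320). Nothing is in the way, so I'll go above the red jar.

In the tool's units: -0.048 m / 0.75 = -0.064, -0.03 m / 0.75 = -0.04.

```bash
python3 jog.py '[[-0.0267, -0.0053, 0, 0, 0, 0, 0.088], [-0.064, -0.0107, 0, 0, 0, 0, 0.088], [-0.064, -0.0107, 0, 0, 0, 0, 0.088], [-0.064, -0.0107, 0, 0, 0, 0, 0.088], [-0.064, -0.0107, 0, 0, 0, 0, 0.088], [-0.064, -0.0107, 0, 0, 0, 0, 0.088], [-0.064, -0.0107, 0, 0, 0, 0, 0.088], [-0.04, -0.008, 0, 0, 0, 0, 0.088]]'
python3 jog.py '[[-0.0155, -0.0027, 0, 0, 0, 0, 0.088], [0, 0, 0, 0, 0, 0, 0.088], [0, 0, 0, 0, 0, 0, 0.088]]'
python3 - <<'E'
from h import *
c=bot.get_calibration('wrist');p,d=bot.grab_frame('wrist');cv2.imwrite('pics/w2.png',p[:,:,::-1])
rel([.4291,.1468,.076])
X=np.array([.4291,.1468,.105]);u=c['intrinsics']@(c['R']@X+c['t']);print('expected px',u[:2]/u[2])
E
```

```text
clock: 3.55
tool_pos: [0.4306, 0.1365, 0.2409]
ee_rot: [-179.9, 0.0, -68.6]
contact_force: [-0.1, -0.1, -0.3]
gripper_width: 0.0877
gripper_force: 0.0
clock: 3.85
tool_pos: [0.4289, 0.1457, 0.2404]
ee_rot: [180.0, -0.0, -68.6]
contact_force: [0.3, 0.3, 0.1]
gripper_width: 0.0878
gripper_force: 0.0
t 3.9 tcp [0.429  0.1455 0.2405] rpy [ 1.7998e+02 -1.0000e-02 -6.8650e+01] q [ 43.8  -1.5 -24.6   0.  -67.  -22.4]
tool shift [-0.0012 -0.0007  0.1645] levelling rotvec [ 0.02 -0.01 -0.  ]
expected px [274.59042813 195.41547973]
```

View pics/w2.png

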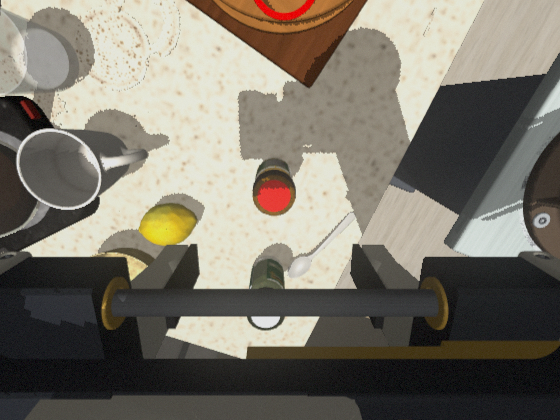

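The red label is at (274,196), as predicted. The white jar at (265,318) and the spoon are clear of the fingers. I'll descend and grip.

In the tool's units: 0.045 m / 0.75 = 0.06, 0.035 m / 0.75 = 0.0467.

```bash
python3 jog.py '[[-0.0016, -0.0009, 0.0267, 0, 0, 0, 0.088], [0, 0, 0.06, 0, 0, 0, 0.088], [0, 0, 0.06, 0, 0, 0, 0.088], [0, 0, 0.0467, 0, 0, 0, 0.088], [0, 0, 0.026, 0, 0, 0, 0.088], [0, 0, 0, 0, 0, 0, 0.088], [0, 0, 0, 0, 0, 0, 0.04], [0, 0, 0, 0, 0, 0, 0.04]]' 15
python3 jog.py '[[0, 0, 0, 0, 0, 0, 0.04], [0, 0, 0, 0, 0, 0, 0.04], [0, 0, 0, 0, 0, 0, 0.04], [0, 0, 0, 0, 0, 0, 0.04], [0, 0, 0, 0, 0, 0, 0.04]]' 15
```

```text
clock: 4.7
tool_pos: [0.4301, 0.1482, 0.0774]
ee_rot: [-179.9, 0.0, -68.6]
contact_force: [-0.0, -0.1, 0.4]
gripper_width: 0.0768
gripper_force: 0.0
clock: 5.2
tool_pos: [0.4291, 0.1482, 0.0763]
ee_rot: [-180.0, 0.0, -68.5]
contact_force: [-0.1, -0.9, 3.5]
gripper_width: 0.0435
gripper_force: 15.0
```

In the tool's units: -0.045 m / 0.75 = -0.06, -0.035 m / 0.75 = -0.0467.

```bash
python3 jog.py '[[0, 0, -0.0133, 0, 0, 0, 0.04], [0, 0, -0.04, 0, 0, 0, 0.04], [0, 0, -0.06, 0, 0, 0, 0.04], [0, 0, -0.0467, 0, 0, 0, 0.04], [0, 0, -0.0133, 0, 0, 0, 0.04], [0, 0, 0, 0, 0, 0, 0.04], [0, 0, 0, 0, 0, 0, 0.04]]' 15
cat > m.py <<'E'
from h import *
import sys
s=bot.get_state();c=bot.get_calibration('wrist');p,d=bot.grab_frame('wrist');cv2.imwrite(f'pics/{sys.argv[1]}.png',p[:,:,::-1]);np.savez(f'{sys.argv[1]}.npz',**c)
c2=bot.get_calibration('top');p2,_=bot.grab_frame('top');cv2.imwrite(f'pics/{sys.argv[1]}t.png',p2[:,:,::-1])
c3=bot.get_calibration('scene');p3,_=bot.grab_frame('scene');cv2.imwrite(f'pics/{sys.argv[1]}s.png',p3[:,:,::-1])
h=cv2.cvtColor(p,cv2.COLOR_RGB2HSV);m=cv2.inRange(h,(0,150,70),(8,255,255))|cv2.inRange(h,(172,150,70),(180,255,255))
for k in cv2.findContours(m,cv2.RETR_EXTERNAL,cv2.CHAIN_APPROX_NONE)[0]:
    if cv2.contourArea(k)>60 or len(k)>40:
        x,y,w,hh=cv2.boundingRect(k)
        pts=np.array([plane(c,q,.078)[:2] for q in k.reshape(-1,2).astype(float)]).astype(np.float32)
        print('red contour',(x,y,w,hh),'min circle at z=.078',cv2.minEnclosingCircle(pts), 'ell px',cv2.fitEllipse(k))
rel([.489,-.035,.191])
E
python3 m.py w3
```

```text
clock: 5.9
tool_pos: [0.4284, 0.1477, 0.2053]
ee_rot: [179.9, 0.0, -68.6]
contact_force: [0.5, 0.4, -2.1]
gripper_width: 0.0436
gripper_force: 15.0
red contour (241, 257, 69, 32) min circle at z=.078 ((0.3922802209854126, 0.2398478090763092), 0.036673691123723984) ell px ((274.74444580078125, 274.6478576660156), (32.95028305053711, 73.5586929321289), 90.20311737060547)
red contour (268, 0, 37, 6) min circle at z=.078 ((0.48051297664642334, -0.008912988007068634), 0.014554467052221298) ell px ((286.0826721191406, 2.1369714736938477), (5.3916850090026855, 37.802268981933594), 89.9592056274414)
t 6.05 tcp [0.4283 0.1475 0.2046] rpy [ 1.7984e+02 -5.0000e-02 -6.8560e+01] q [ 44.    0.2 -27.8  -0.  -62.2 -22.6]
tool shift [0.1921 0.0102 0.0138] levelling rotvec [ 0.16 -0.05 -0.  ]
```

In the tool's units: 0.03 m / 0.75 = 0.04, 0.015 m / 0.75 = 0.02.

```bash
python3 jog.py '[[0.02, 0, 0, 0, 0, 0, 0.04], [0.04, 0.004, 0, 0, 0, 0, 0.04], [0.04, 0.004, 0, 0, 0, 0, 0.04], [0.02, 0.0053, 0, 0, 0, 0, 0.04], [0, 0, 0, 0, 0, 0, 0.04], [0, 0, 0, 0, 0, 0, 0.04], [0, 0, 0, 0, 0, 0, 0.04]]' 15
python3 m.py w4
```

```text
clock: 6.75
tool_pos: [0.4525, 0.061, 0.2056]
ee_rot: [180.0, -0.0, -68.5]
contact_force: [-1.3, 1.3, -0.4]
gripper_width: 0.0438
gripper_force: 15.0
red contour (241, 257, 69, 32) min circle at z=.078 ((0.41632285714149475, 0.15326885879039764), 0.03670952841639519) ell px ((274.7586364746094, 274.65130615234375), (32.97767639160156, 73.47502899169922), 90.1922378540039)
red contour (238, 42, 73, 80) min circle at z=.078 ((0.4911201596260071, -0.03423551097512245), 0.03210076317191124) ell px ((274.1217956542969, 81.494384765625), (72.53263092041016, 78.15602111816406), 0.49705442786216736)
t 6.9 tcp [0.4525 0.0612 0.2059] rpy [179.99   0.   -68.49] q [ 32.5   0.4 -27.4  -0.  -62.2 -11. ]
tool shift [0.1029 0.0014 0.0149] levelling rotvec [0.01 0.   0.  ]
```

View pics/w4.png

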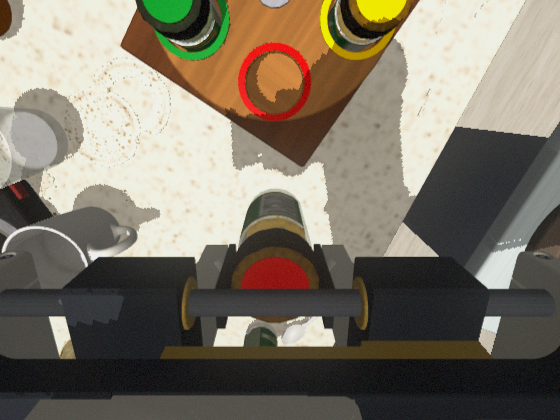

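The wrist view shows the red ring at (274,82) and the held red label centred near column 275, its arc starting at row 257. The green (165,5) and yellow (380,5) jars flank the well. I'll move closer for a second view of the ring.

In the tool's units: 0.015 m / 0.75 = 0.02, 0.01 m / 0.75 = 0.0133.

```bash
python3 jog.py '[[0.02, 0, 0, 0, 0, 0, 0.04], [0.02, 0, 0, 0, 0, 0, 0.04], [0.0133, 0, 0, 0, 0, 0, 0.04], [0, 0, 0, 0, 0, 0, 0.04], [0, 0, 0, 0, 0, 0, 0.04], [0, 0, 0, 0, 0, 0, 0.04]]' 15
python3 m.py w5
python3 - <<'E'
from h import *
from scipy.optimize import least_squares
V=[]
for n,near in(('w4',(274,81)),('w5',(274,130))):
    c=dict(np.load(n+'.npz'));p=cv2.imread(f'pics/{n}.png')[:,:,::-1].copy()
    e=blob(p,'red',near,52);V.append((c,e[0]));print(n,e[0],e[1],plane(c,e[0],.078).round(4))
    # held label: circle fit on its visible front arc at lid height
s=bot.get_state();zt=s['tool_pos'][2]+.0287
h=cv2.cvtColor(p,cv2.COLOR_RGB2HSV);m=cv2.inRange(h,(0,150,70),(8,255,255))|cv2.inRange(h,(172,150,70),(180,255,255))
m[:240]=0;k=max(cv2.findContours(m,cv2.RETR_EXTERNAL,cv2.CHAIN_APPROX_NONE)[0],key=cv2.contourArea).reshape(-1,2)
k=k[k[:,1]<284].astype(float)
for z in(zt-.003,zt,zt+.003):
    W=np.array([plane(c,q,z)[:2] for q in k])
    f=least_squares(lambda a:np.hypot(*(W-a[:2]).T)-.0165,W.mean(0)+[-.005,.01]);g=least_squares(lambda a:np.hypot(*(W-a[:2]).T)-a[2],np.r_[f.x,.0165])
    print('held',z,f.x.round(4),f.cost,'free r',g.x.round(4),'tcp',s['tool_pos'].round(4))
print('tri ring',tri(V))
E
```

```text
clock: 7.5
tool_pos: [0.4671, 0.0237, 0.2061]
ee_rot: [-180.0, 0.0, -68.5]
contact_force: [-0.3, 0.2, -0.1]
gripper_width: 0.0436
gripper_force: 15.0
red contour (241, 257, 69, 32) min circle at z=.078 ((0.4309907555580139, 0.11635631322860718), 0.03676752746105194) ell px ((274.718994140625, 274.6628112792969), (32.94467544555664, 73.41622161865234), 90.2089614868164)
red contour (240, 94, 70, 72) min circle at z=.078 ((0.49093735218048096, -0.03408270701766014), 0.03203902766108513) ell px ((274.31689453125, 129.3103485107422), (69.23353576660156, 71.31819915771484), 0.4449130594730377)
t 7.65 tcp [0.4672 0.0237 0.2061] rpy [-179.99    0.    -68.52] q [ 27.1   1.6 -26.2  -0.  -62.2  -5.6]
tool shift [0.0627 0.0012 0.0151] levelling rotvec [-0.01  0.   -0.  ]
w4 [274.12542725  81.44285583] (73.26875305175781, 79.02588653564453) [ 0.4914 -0.0355  0.078 ]
w5 [274.28079224 129.2532196 ] (69.96043395996094, 72.0566177368164) [ 0.4913 -0.0352  0.078 ]
held 0.23180942209149377 [0.4676 0.0247] 1.4913468909208295e-06 free r [0.4674 0.0251 0.0169] tcp [0.4672 0.0237 0.2061]
held 0.23480942209149377 [0.4681 0.0233] 7.014334887064572e-07 free r [0.4682 0.0233 0.0165] tcp [0.4672 0.0237 0.2061]
held 0.23780942209149378 [0.4687 0.0219] 1.4849872308112283e-06 free r [0.4689 0.0215 0.0161] tcp [0.4672 0.0237 0.2061]
tri ring (array([ 0.49136591, -0.03536239,  0.0801169 ]), [np.float64(9.7447428023952e-07), np.float64(9.744742802569216e-07)])
```

In the tool's units: 0.02 m / 0.75 = 0.0267, 0.018 m / 0.75 = 0.024.

```bash
python3 jog.py '[[0.02, 0, 0, 0, 0, 0, 0.04], [0.0267, 0, 0, 0, 0, 0, 0.04], [0.024, 0, 0, 0, 0, 0, 0.04], [0.0133, 0, 0, 0, 0, 0, 0.04], [0, 0, 0.0267, 0, 0, 0, 0.04], [0, 0, 0.0267, 0, 0, 0, 0.04], [0, 0, 0, 0, 0, 0, 0.04], [0, 0, 0, 0, 0, 0, 0.04]]' 15
python3 - <<'E'
from h import *
rel([.4904,-.0349,.142])
for n in('scene','wrist'):
    p,_=bot.grab_frame(n);cv2.imwrite(f'pics/d_{n}.png',p[:,:,::-1])
p=cv2.imread('pics/d_scene.png');w=cv2.imread('pics/d_wrist.png')
a=cv2.resize(p[120:270,270:430],(480,450),interpolation=cv2.INTER_CUBIC);b=cv2.resize(w[60:300,195:355],(300,450))
cv2.imwrite('pics/d.png',np.hstack([a,b]))
E
```

```text
clock: 8.45
tool_pos: [0.4903, -0.0352, 0.1664]
ee_rot: [180.0, -0.0, -68.5]
contact_force: [0.5, -0.3, -0.1]
gripper_width: 0.0437
gripper_force: 15.0
t 8.45 tcp [ 0.4903 -0.0352  0.1664] rpy [ 1.7996e+02 -2.0000e-02 -6.8530e+01] q [ 18.9   6.1 -26.9   0.  -57.    2.6]
tool shift [-0.0002 -0.0002  0.0244] levelling rotvec [ 0.04 -0.02 -0.  ]
```

View pics/d.png

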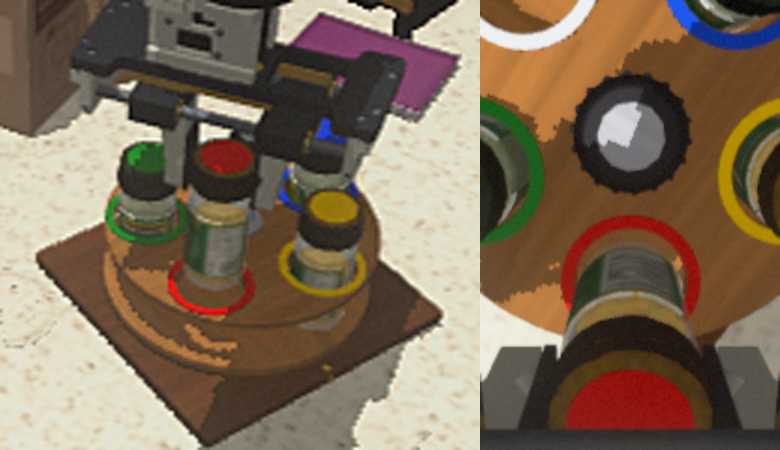

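The jar hangs centred over the red ring in both views: scene crop (215,290), wrist crop (630,280). I'll lower it in.

In the tool's units: 0.008 m / 0.75 = 0.0107.

```bash
python3 jog.py '[[0, 0, 0.0107, 0, 0, 0, 0.04], [0, 0, 0.0107, 0, 0, 0, 0.04], [0, 0, 0.0107, 0, 0, 0, 0.04], [0, 0, 0, 0, 0, 0, 0.04], [0, 0, 0, 0, 0, 0, 0.04]]' 15
python3 jog.py '[[0, 0, 0.0107, 0, 0, 0, 0.04], [0, 0, 0.0107, 0, 0, 0, 0.04], [0, 0, 0.0107, 0, 0, 0, 0.04], [0, 0, 0.0067, 0, 0, 0, 0.04], [0, 0, 0, 0, 0, 0, 0.04], [0, 0, 0, 0, 0, 0, 0.04]]' 15
```

```text
clock: 9.05
tool_pos: [0.4902, -0.0353, 0.1418]
ee_rot: [180.0, -0.0, -68.5]
contact_force: [0.3, 0.6, -0.1]
gripper_width: 0.0438
gripper_force: 15.0
clock: 9.65
tool_pos: [0.4903, -0.0353, 0.113]
ee_rot: [180.0, -0.0, -68.5]
contact_force: [-1.1, 0.2, -0.9]
gripper_width: 0.0436
gripper_force: 15.0
```

No contact so far. I'll lower the last ~7 mm slowly.

In the tool's units: 0.003 m / 0.75 = 0.004, 0.002 m / 0.75 = 0.0027.

```bash
python3 jog.py '[[0, 0, 0.004, 0, 0, 0, 0.04], [0, 0, 0.0027, 0, 0, 0, 0.04], [0, 0, 0.0013, 0, 0, 0, 0.04], [0, 0, 0, 0, 0, 0, 0.04], [0, 0, 0, 0, 0, 0, 0.04]]' 15
python3 jog.py '[[0, 0, 0.0007, 0, 0, 0, 0.04], [0, 0, 0.0007, 0, 0, 0, 0.04], [0, 0, 0, 0, 0, 0, 0.04], [0, 0, 0, 0, 0, 0, 0.04]]' 15
```

```text
clock: 10.15
tool_pos: [0.4903, -0.0352, 0.1071]
ee_rot: [-180.0, -0.0, -68.6]
contact_force: [-0.6, -0.2, -0.4]
gripper_width: 0.0439
gripper_force: 15.0
clock: 10.55
tool_pos: [0.4906, -0.0352, 0.1063]
ee_rot: [-180.0, -0.0, -68.5]
contact_force: [0.3, 0.4, 1.9]
gripper_width: 0.0435
gripper_force: 15.0
```

In the tool's units: 0.0005 m / 0.75 = 0.0007.

```bash
python3 jog.py '[[0, 0, 0.0007, 0, 0, 0, 0.04], [0, 0, 0, 0, 0, 0, 0.04], [0, 0, 0, 0, 0, 0, 0.048], [0, 0, 0, 0, 0, 0, 0.055], [0, 0, 0, 0, 0, 0, 0.065], [0, 0, 0, 0, 0, 0, 0.075], [0, 0, 0, 0, 0, 0, 0.08], [0, 0, 0, 0, 0, 0, 0.08]]' 15
python3 jog.py '[[0, 0, -0.0067, 0, 0, 0, 0.08], [0, 0, -0.0267, 0, 0, 0, 0.08], [0, 0, -0.0533, 0, 0, 0, 0.08], [0, 0, -0.0533, 0, 0, 0, 0.08], [0, 0, -0.0333, 0, 0, 0, 0.08], [-0.04, 0, -0.0133, 0, 0, 0, 0.08], [-0.0533, 0, 0, 0, 0, 0, 0.08], [0, 0, 0, 0, 0, 0, 0.08]]' 15
```

```text
clock: 11.35
tool_pos: [0.4903, -0.0352, 0.1055]
ee_rot: [180.0, 0.0, -68.6]
contact_force: [0.1, -0.3, -0.5]
gripper_width: 0.0784
gripper_force: 0.0
clock: 12.15
tool_pos: [0.4639, 0.0325, 0.2467]
ee_rot: [-179.9, 0.1, -68.4]
contact_force: [0.1, 0.7, 0.5]
gripper_width: 0.0801
gripper_force: 0.0
```

```bash
python3 jog.py '[[0, 0, 0, 0, 0, 0, 0.045], [0, 0, 0, 0, 0, 0, 0.045], [0, 0, 0, 0, 0, 0, 0.045]]'; python3 m.py w6
```

```text
clock: 12.45
tool_pos: [0.4648, 0.0292, 0.2454]
ee_rot: [180.0, -0.0, -68.6]
contact_force: [-0.3, -1.0, -0.1]
gripper_width: 0.0616
gripper_force: 0.0
red contour (243, 88, 62, 65) min circle at z=.078 ((0.4913972318172455, -0.03410648927092552), 0.0321492962539196) ell px ((273.38397216796875, 120.43116760253906), (61.331695556640625, 63.47542953491211), 0.3858087956905365)
t 12.6 tcp [0.4648 0.0293 0.2453] rpy [ 1.7997e+02 -1.0000e-02 -6.8620e+01] q [ 27.9  -0.4 -22.8   0.  -67.6  -6.5]
tool shift [0.0687 0.0009 0.0544] levelling rotvec [ 0.03 -0.01 -0.  ]
```

View pics/w6.png

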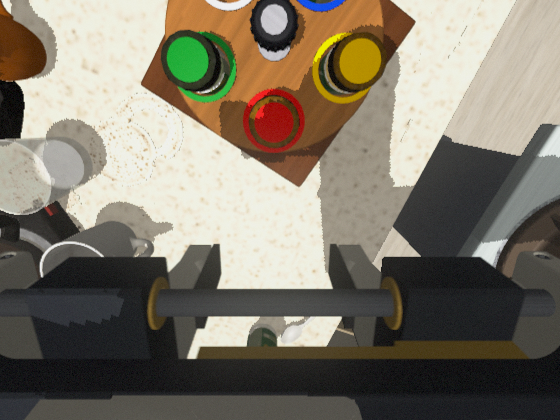

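The red jar is seated: label at (274,120), concentric with its ring. The knob cap is at (274,20). I'll step closer to see the knob and blue jar fully.

In the tool's units: 0.025 m / 0.75 = 0.0333, 0.015 m / 0.75 = 0.02.

```bash
python3 jog.py '[[0.02, 0, 0, 0, 0, 0, 0.045], [0.0333, 0, 0, 0, 0, 0, 0.045], [0.02, 0, 0, 0, 0, 0, 0.045], [0.0067, 0, 0, 0, 0, 0, 0.045], [0, 0, 0, 0, 0, 0, 0.045], [0, 0, 0, 0, 0, 0, 0.045]]'; python3 m.py w7
```

```text
clock: 13.2
tool_pos: [0.4865, -0.0259, 0.2454]
ee_rot: [180.0, 0.0, -68.6]
contact_force: [0.2, 0.1, 0.3]
gripper_width: 0.0452
gripper_force: 0.0
red contour (256, 172, 37, 36) min circle at z=.078 ((0.4865501821041107, -0.021286161616444588), 0.020528733730316162) ell px ((273.68798828125, 189.93472290039062), (34.60951232910156, 36.042213439941406), 84.91789245605469)
red contour (245, 149, 58, 46) min circle at z=.078 ((0.49150756001472473, -0.03379964083433151), 0.03185820206999779) ell px ((273.4787902832031, 177.88555908203125), (54.43171310424805, 54.91979217529297), 17.225900650024414)
t 13.35 tcp [ 0.4865 -0.0255  0.2456] rpy [-179.99    0.    -68.52] q [ 20.2   1.8 -20.6  -0.  -67.6   1.3]
tool shift [0.0098 0.0012 0.0546] levelling rotvec [-0.01  0.   -0.  ]
```

View pics/w7.png

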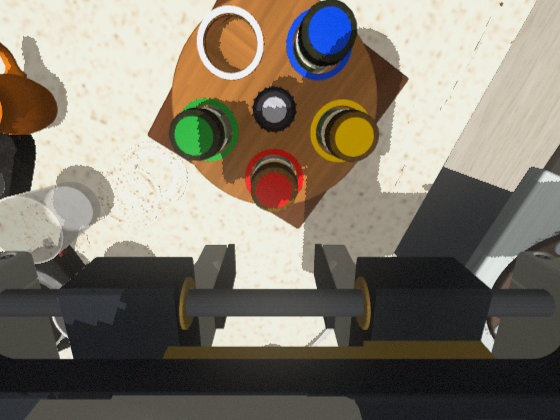

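The view shows the knob cap at (275,108) and the labels: blue (325,30), yellow (354,136), green (193,134), red (275,188). Plinth corners are at (148,133), (300,229) and (408,78), with the front edge on the right.

```bash
cat > a.py <<'E'
from h import *
from scipy.optimize import least_squares
HUE.update(green=[(50,75)],yellow=[(20,30)])
def labels(n,cols):
    c=dict(np.load(n+'.npz'));p=cv2.imread(f'pics/{n}.png')[:,:,::-1].copy();L={}
    for col,near in cols.items():
        e=blob(p,col,near,27,200 if col!='green' else 120,60);L[col]=plane(c,e[0],.135)[:2];print(n,col,e[0].round(1),np.round(e[1],1),L[col].round(4))
    return c,p,L
def pattern(L):
    idx=dict(blue=0,white=1,green=2,red=3,yellow=4)
    f=lambda a:np.concatenate([L[k]-a[:2]-.072*np.array([np.cos(a[2]+i*2*np.pi/5),np.sin(a[2]+i*2*np.pi/5)]) for k,i in idx.items() if k in L])
    r=least_squares(f,[.515,-.103,np.radians(-104)]);print('pattern axis',r.x[:2].round(4),'blue az',np.degrees(r.x[2]).round(2),'resid mm',(r.fun*1e3).round(1));return r.x
E
python3 - <<'E'
from a import *
c,p,L=labels('w7',dict(blue=(325,30),yellow=(354,136),green=(193,134),red=(275,190)));pattern(L)
# knob cap in two views
V=[]
for n,(u,v) in(('w6',(275,19)),('w7',(275,108))):
    q=cv2.imread(f'pics/{n}.png');h=cv2.cvtColor(q,cv2.COLOR_BGR2HSV);m=cv2.inRange(h,(0,0,120),(180,50,255));w=np.zeros_like(m);cv2.circle(w,(u,v),15,255,-1);m&=w
    k=max(cv2.findContours(m,0,1)[0],key=cv2.contourArea);e=cv2.fitEllipse(cv2.convexHull(k));V.append((dict(np.load(n+'.npz')),np.array(e[0])));print(n,'cap',e,plane(V[-1][0],e[0],.163).round(4))
print(tri(V))
# plinth edges in w7: dark wood
h=cv2.cvtColor(p,cv2.COLOR_RGB2HSV);m=cv2.inRange(h,(0,70,20),(14,255,140));w=np.zeros_like(m);w[0:240,140:420]=255;m&=w
n_,l,st,_=cv2.connectedComponentsWithStats(m);print(st[st[:,4]>150].tolist())
keep=np.isin(l,[i for i in range(1,n_) if st[i,4]>150]).astype(np.uint8)
H=cv2.convexHull(cv2.findNonZero(keep)).reshape(-1,2).astype(float)
W=np.array([plane(c,q,.016)[:2] for q in H]).astype(np.float32);print(W.round(4).tolist());print(cv2.minAreaRect(W))
E
```

```text
w7 blue [329.2  30. ] [41.9 48.3] [ 0.4987 -0.1715]
w7 yellow [352.6 136.3] [39.6 42.8] [ 0.4464 -0.1051]
w7 green [193.2 135.1] [37.8 41.2] [ 0.5739 -0.0563]
w7 red [274.4 189.6] [34.1 35.4] [ 0.4915 -0.0366]
pattern axis [ 0.5177 -0.1022] blue az -104.98 resid mm [-0.4  0.2  0.2  0.6 -0.4 -1.6  0.5  0.8]
w6 cap ((273.85394287109375, 19.047317504882812), (26.737253189086914, 30.126094818115234), 179.21908569335938) [ 0.5174 -0.1017  0.163 ]
w7 cap ((274.75616455078125, 106.0736083984375), (18.343799591064453, 24.573841094970703), 119.24512481689453) [ 0.5177 -0.1039  0.163 ]
(array([ 0.5178613 , -0.10373286,  0.15411405]), [np.float64(0.00026292848444705067), np.float64(0.0002629284844470065)])
[[0, 0, 560, 420, 226875], [203, 14, 35, 59, 557], [222, 35, 186, 148, 4762], [148, 88, 28, 65, 755], [250, 154, 48, 40, 227], [272, 156, 80, 72, 1335]]
[[0.38339999318122864, -0.1868000030517578], [0.39890000224113464, -0.06849999725818634], [0.4007999897003174, -0.06080000102519989], [0.4284000098705292, 0.025599999353289604], [0.43050000071525574, 0.031099999323487282], [0.43299999833106995, 0.032099999487400055], [0.4361000061035156, 0.031700000166893005], [0.6407999992370605, -0.011599999852478504], [0.6489999890327454, -0.01360000018030405], [0.6503999829292297, -0.014399999752640724], [0.6513000130653381, -0.017899999395012856], [0.6430000066757202, -0.0575999990105629], [0.6384999752044678, -0.07739999890327454], [0.6190000176429749, -0.1525000035762787], [0.616599977016449, -0.1597999930381775], [0.6151000261306763, -0.16249999403953552], [0.6111999750137329, -0.16820000112056732], [0.6035000085830688, -0.17329999804496765], [0.5932999849319458, -0.17730000615119934], [0.4587000012397766, -0.2078000009059906], [0.38929998874664307, -0.19030000269412994], [0.38440001010894775, -0.18870000541210175]]
((0.5127180814743042, -0.10185380280017853), (0.22963719069957733, 0.23653031885623932), 78.05744934082031)
```

In the tool's units: 8 degrees / 180 = 0.0444.

```bash
python3 jog.py '[[0, 0, 0, 0, 0, 0.0278, 0.045], [0, 0, 0, 0, 0, 0.0444, 0.045], [0, 0, 0, 0, 0, 0.0444, 0.045], [0, 0, 0, 0, 0, 0.0444, 0.045], [0, 0, 0, 0, 0, 0.0444, 0.045], [0, 0, 0, 0, 0, 0.0444, 0.045], [0, 0, 0, 0, 0, 0.0444, 0.045], [0, 0, 0, 0, 0, 0.0078, 0.045]]'
python3 jog.py '[[0, 0, 0, 0, 0, 0, 0.045], [0, 0, 0, 0, 0, 0, 0.045]]'
python3 - <<'E'
from h import *
rel([.5176,-.1025,.131],-123)
E
```

```text
clock: 14.15
tool_pos: [0.4866, -0.0254, 0.2457]
ee_rot: [-180.0, 0.0, -123.1]
contact_force: [-0.7, 0.2, 0.9]
gripper_width: 0.0452
gripper_force: 0.0
clock: 14.35
tool_pos: [0.4866, -0.0257, 0.2456]
ee_rot: [-180.0, 0.0, -122.8]
contact_force: [-0.3, 0.3, 1.0]
gripper_width: 0.0448
gripper_force: 0.0
t 14.35 tcp [ 0.4866 -0.0257  0.2456] rpy [-1.7999e+02  1.0000e-02 -1.2276e+02] q [ 20.2   1.8 -20.5   0.  -67.6 -52.9]
tool shift [ 0.0478 -0.0676  0.1146] levelling rotvec [-0.01  0.01  0.24]
```

Units first: shifts go in shares of 75 cm and turns go in shares of 180 degrees. So 0.03 m / 0.75 = 0.04, -0.028 m / 0.75 = -0.0373.

```bash
python3 jog.py '[[0.016, -0.0227, 0, 0, 0, 0, 0.045], [0.0267, -0.0373, 0, 0, 0, 0, 0.045], [0.0144, -0.0208, 0, 0, 0, 0, 0.045], [0.0067, -0.0093, 0, 0, 0, 0, 0.045], [0, 0, 0.04, 0, 0, 0, 0.045], [0, 0, 0.04, 0, 0, 0, 0.045], [0, 0, 0, 0, 0, 0, 0.045], [0, 0, 0, 0, 0, 0, 0.045]]'
python3 jog.py '[[0, 0, 0.02, 0, 0, 0, 0.045], [0, 0, 0.02, 0, 0, 0, 0.045], [0, 0, 0.02, 0, 0, 0, 0.045], [0, 0, 0.0115, 0, 0, 0, 0.045], [0, 0, 0, 0, 0, 0, 0.045], [0, 0, 0, 0, 0, 0, 0.045]]'
python3 - <<'E'
from h import *
rel([.5176,-.1025,.131])
E
```

```text
clock: 15.15
tool_pos: [0.5174, -0.1027, 0.1861]
ee_rot: [180.0, -0.1, -122.9]
contact_force: [-0.1, -0.5, 0.0]
gripper_width: 0.0453
gripper_force: 0.0
clock: 15.75
tool_pos: [0.5182, -0.1027, 0.1331]
ee_rot: [-179.9, 0.0, -122.9]
contact_force: [-0.6, -0.2, 0.6]
gripper_width: 0.0451
gripper_force: 0.0
t 15.75 tcp [ 0.5182 -0.1027  0.1331] rpy [-1.7992e+02  4.0000e-02 -1.2291e+02] q [ 10.1  11.5 -25.2   0.  -53.2 -43. ]
tool shift [0.0001 0.0006 0.0021] levelling rotvec [-0.08  0.04 -0.  ]
```

Close on the knob.

In the tool's units: 0.0015 m / 0.75 = 0.002.

```bash
python3 jog.py '[[0, 0, 0.002, 0, 0, 0, 0.03], [0, 0, 0, 0, 0, 0, 0.03], [0, 0, 0, 0, 0, 0, 0.03], [0, 0, 0, 0, 0, 0, 0.03], [0, 0, 0, 0, 0, 0, 0.03]]' 20
python3 - <<'E'
from h import *
rel([.5176,-.1025,.131])
E
```

```text
clock: 16.25
tool_pos: [0.5156, -0.1019, 0.1307]
ee_rot: [179.8, -0.0, -123.0]
contact_force: [-7.9, 8.1, 6.7]
gripper_width: 0.0322
gripper_force: 20.0
t 16.25 tcp [ 0.5156 -0.1019  0.1307] rpy [ 1.7983e+02 -1.0000e-02 -1.2297e+02] q [ 10.1  11.6 -25.4  -0.1 -53.1 -43. ]
tool shift [-0.0005 -0.002  -0.0003] levelling rotvec [ 0.17 -0.01 -0.  ]
```

In the tool's units: 0.002 m / 0.75 = 0.0027, -0.0005 m / 0.75 = -0.0007.

```bash
python3 jog.py '[[-0.0007, 0.0027, 0, 0, 0, 0, 0.03], [0, 0, 0, 0, 0, 0, 0.03], [0, 0, 0, 0, 0, 0, 0.03]]' 20
```

```text
clock: 16.55
tool_pos: [0.5157, -0.1017, 0.1307]
ee_rot: [180.0, -0.0, -123.0]
contact_force: [-1.4, -2.5, 2.2]
gripper_width: 0.0318
gripper_force: 20.0
```

In the tool's units: 6 degrees / 180 = 0.0333.

```bash
python3 jog.py '[[0, 0, 0, 0, 0, 0.0111, 0.03], [0, 0, 0, 0, 0, 0.0222, 0.03], [0, 0, 0, 0, 0, 0.0333, 0.03], [0, 0, 0, 0, 0, 0.0333, 0.03], [0, 0, 0, 0, 0, 0.0333, 0.03], [0, 0, 0, 0, 0, 0.0333, 0.03], [0, 0, 0, 0, 0, 0.0333, 0.03], [0, 0, 0, 0, 0, 0.0222, 0.03]]' 20
python3 jog.py '[[0, 0, 0, 0, 0, 0.0111, 0.03], [0, 0, 0, 0, 0, 0.0056, 0.03], [0, 0, 0, 0, 0, 0, 0.03], [0, 0, 0, 0, 0, 0, 0.03]]' 20
```

```text
clock: 17.35
tool_pos: [0.5152, -0.1011, 0.1307]
ee_rot: [180.0, -0.1, -163.2]
contact_force: [-5.9, 2.2, 5.2]
gripper_width: 0.0321
gripper_force: 20.0
clock: 17.75
tool_pos: [0.5152, -0.101, 0.1307]
ee_rot: [180.0, -0.1, -166.0]
contact_force: [-4.7, 1.2, 5.0]
gripper_width: 0.032
gripper_force: 20.0
```

In the tool's units: 0.001 m / 0.75 = 0.0013, 6 degrees / 180 = 0.0333.

```bash
python3 jog.py '[[0.0013, 0, 0, 0, 0, 0.0111, 0.03], [0, 0, 0, 0, 0, 0.0222, 0.03], [0, 0, 0, 0, 0, 0.0333, 0.03], [0, 0, 0, 0, 0, 0.0333, 0.03], [0, 0, 0, 0, 0, 0.0333, 0.03], [0, 0, 0, 0, 0, 0.0333, 0.03], [0, 0, 0, 0, 0, 0.0333, 0.03], [0, 0, 0, 0, 0, 0.0222, 0.03]]' 20
python3 jog.py '[[0, 0, 0, 0, 0, 0.0111, 0.03], [0, 0, 0, 0, 0, 0.0056, 0.03], [0, 0, 0, 0, 0, 0, 0.03], [0, 0, 0, 0, 0, 0, 0.03]]' 20
python3 m.py w8 | tail -2; cd pics
python3 - <<'E'
import cv2,numpy as np
t=cv2.imread('w8t.png')[140:280,260:420];w=cv2.imread('w8s.png')[110:280,250:440]
cv2.imwrite('w8c.png',np.hstack([cv2.resize(t,(390,341)),cv2.resize(w,(390,341))]))
E
```

```text
clock: 18.55
tool_pos: [0.5153, -0.1003, 0.1307]
ee_rot: [179.9, 0.0, 153.8]
contact_force: [-3.8, 6.5, 3.3]
gripper_width: 0.0323
gripper_force: 20.0
clock: 18.95
tool_pos: [0.5153, -0.1002, 0.1307]
ee_rot: [179.9, -0.0, 151.0]
contact_force: [-3.2, 6.4, 3.5]
gripper_width: 0.032
gripper_force: 20.0
t 19.1 tcp [ 0.5153 -0.1002  0.1307] rpy [ 1.7987e+02 -1.0000e-02  1.5104e+02] q [ 1.030e+01  1.140e+01 -2.570e+01 -1.000e-01 -5.290e+01 -1.292e+02]
tool shift [ 0.0546  0.0445 -0.0602] levelling rotvec [ 0.13 -0.01 -0.  ]
```

View pics/w8c.png

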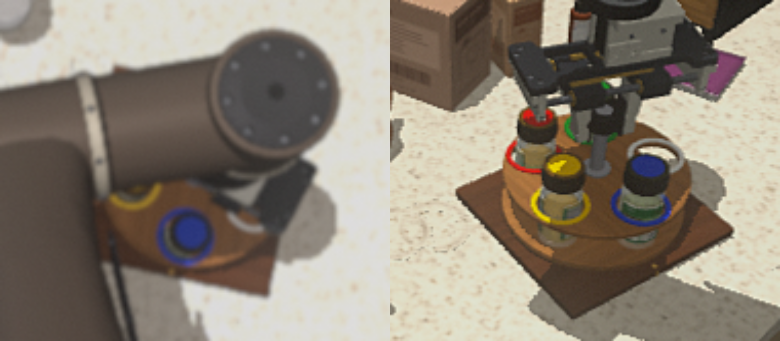

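The blue jar now stands near the front: top crop (187,232), with the brass mark at (172,271); in the scene crop, blue (650,185) and brass (657,267). All jars are in their wells. I'll measure the residual angle.

Run:
```python
from a import *
HUE['green']=[(50,80)];HUE['yellow']=[(20,35)]
def brass(p,near):
    h=cv2.cvtColor(p,cv2.COLOR_RGB2HSV).astype(int);x,y=near;w=h[y-6:y+7,x-6:x+7];sc=w[:,:,1]*w[:,:,2]*((w[:,:,0]>13)&(w[:,:,0]<32)).astype(float)
    sc[w[:,:,2]<110]=0; yy,xx=np.nonzero(sc);ww=sc[yy,xx];print('brass px n',len(yy));return np.array([x-6+(xx*ww).sum()/ww.sum(),y-6+(yy*ww).sum()/ww.sum()])
for n,f0,f1,nb0,nb1,rings,br in(('top','top0','w8t',(367,218),(337,237),dict(red=(315,220)),(331,251)),('scene','scene0','w8s',(377,172),(375,213),dict(red=(340,214)),(380,243))):
    c=bot.get_calibration(n);p0=cv2.imread(f'pics/{f0}.png')[:,:,::-1].copy();p1=cv2.imread(f'pics/{f1}.png')[:,:,::-1].copy()
    def lab(p,near,rad=16):   # bright label: erode away the thin ring
        h=cv2.cvtColor(p,cv2.COLOR_RGB2HSV);m=cv2.inRange(h,(108,120,60),(132,255,255));w=np.zeros_like(m);cv2.circle(w,near,rad,255,-1);m&=w
        m=cv2.morphologyEx(m,cv2.MORPH_OPEN,cv2.getStructuringElement(2,(5,5)))
        k=max(cv2.findContours(m,0,1)[0],key=cv2.contourArea);M=cv2.moments(k);return np.array([M['m10'],M['m01']])/M['m00'],M['m00']
    b0,a0=lab(p0,nb0);b1,a1=lab(p1,nb1)
    r=blob(p0,'red',rings['red'],20)
    X0=plane(c,b0,.135)[:2];X1=plane(c,b1,.135)[:2];Rr=plane(c,r[0],.078)[:2]
    B0=plane(c,brass(p0,br),.016)[:2];B1=plane(c,brass(p1,br),.016)[:2]
    print(n,b0.round(1),a0,b1.round(1),a1,'blue0',X0.round(4),'blue1',X1.round(4),'red',Rr.round(4),'brass',B0.round(4),B1.round(4))
    for ax in([.514,-.1026],[.5155,-.1008],[.5177,-.1022]):
        az=lambda q:np.degrees(np.arctan2(*(q-ax)[::-1]))
        print('  axis',ax,'blue0',az(X0).round(2),'blue1',az(X1).round(2),np.hypot(*(X1-ax)).round(4),'brass',az(B0).round(2),az(B1).round(2))
```

```text
brass px n 81
brass px n 46
top [369.7 214.9] 114.5 [338.  234.8] 114.5 blue0 [ 0.4969 -0.1727] blue1 [ 0.4447 -0.0897] red [ 0.489  -0.0359] brass [ 0.4147 -0.0893] [ 0.3968 -0.0794]
  axis [0.514, -0.1026] blue0 -103.75 blue1 169.44 0.0705 brass 172.35 168.78
  axis [0.5155, -0.1008] blue0 -104.54 blue1 171.07 0.0717 brass 173.47 169.76
  axis [0.5177, -0.1022] blue0 -106.48 blue1 170.27 0.0741 brass 172.84 169.3Traceback (most recent call last):
  File "<stdin>", line 12, in <module>
  File "<stdin>", line 11, in lab
ValueError: max() iterable argument is empty
```

Run:
```python
from a import *
def cen(p,near,rad,lo,hi,op=0):
    h=cv2.cvtColor(p,cv2.COLOR_RGB2HSV);m=cv2.inRange(h,lo,hi);w=np.zeros_like(m);cv2.circle(w,near,rad,255,-1);m&=w
    if op:m=cv2.morphologyEx(m,cv2.MORPH_OPEN,cv2.getStructuringElement(2,(op,op)))
    k=max(cv2.findContours(m,0,1)[0],key=cv2.contourArea);return np.array(cv2.fitEllipse(cv2.convexHull(k))[0]) if len(k)>4 else k.reshape(-1,2).mean(0)
ct,cs=[bot.get_calibration(n) for n in('top','scene')]
pt=cv2.imread('pics/w8t.png')[:,:,::-1].copy();ps=cv2.imread('pics/w8s.png')[:,:,::-1].copy()
B=((108,100,50),(132,255,255))
lt,ls=cen(pt,(338,235),12,*B,5),cen(ps,(377,193),12,*B,5)
X,e=tri([(ct,lt),(cs,ls)]);print('label',lt,ls,X.round(4),np.round(e,4))
rt=cen(pt,(336,237),17,*B)
print('ring top outline',rt,plane(ct,rt,.078).round(4))
for p,near in((pt,(331,251)),(ps,(380,243))):
    x,y=near;h=cv2.cvtColor(p,cv2.COLOR_RGB2HSV)[y-4:y+5,x-4:x+5];print(h[:,:,0]);print(h[:,:,2])
```

```text
label [338.06491089 234.71914673] [375.46969604 192.3908844 ] [ 0.4455 -0.0897  0.1338] [0.0007 0.0007]
ring top outline [335.08758545 236.94360352] [ 0.4433 -0.0884  0.078 ]
[[ 12   9 174 137 126 121 119 118 118]
 [ 13  13  10   5 168 148 133 128 124]
 [ 11  12  14  14  12   9   1 173 156]
 [ 10  10  15  17  15  12  11  10  10]
 [ 10  12  17  17  16  12   9  12  12]
 [ 13  14  15  16  14  12  11  10  11]
 [ 15  17  14  14  14  13  10   7   8]
 [ 16  17  17  15  13  14  16  10   8]
 [ 16  18  15  17  18  16  15  10   8]]
[[ 89  89  83  85  96 104 108 115 126]
 [ 81  85  84  83  81  79  90  99 120]
 [ 69  73  77  84  83  80  79  83  84]
 [ 65  74  86  95  86  74  73  77  77]
 [ 68  76  98 110  91  71  66  70  71]
 [ 82  83 100 105  88  71  65  69  79]
 [109 104 106 102  90  79  79  87  96]
 [132 128 124 120 114 107 115 126 134]
 [140 137 136 134 133 134 145 169 180]]
[[15 13 14 11 15 12 13 12 11]
 [13  9 13 12 11  9  9 11 13]
 [10 13 17 12 11 10 13 14 11]
 [10 17 20 20 16 12 12 13 13]
 [14 14 18 17 15 12 12 17 11]
 [12 11 13 12 11 15 14 10 12]
 [11 12 11 16 20 13 13 17 23]
 [16 14 11 17 18 18 22 20 26]
 [15 16 10 20 20 22 20 21 21]]
[[ 76  66  65  63  64  65  64  63  75]
 [ 67  62  63  65  63  64  65  61  76]
 [ 66  73  88  73  58  64  64  63  77]
 [ 62  90 140 126  88  64  66  65  59]
 [ 63  69  95  99  70  64  60  55  50]
 [ 64  63  63  67  63  62  51  50  59]
 [ 66  67  60  69  86  52  54  97 125]
 [ 65  56  58  72  95  97 129 131 172]
 [ 52  49  52  81 114 125 131 126 129]]
```

Run:
```python
from h import *
ct,cs=[bot.get_calibration(n) for n in('top','scene')]
t=np.array([.2062,.9785])
bt,bs=np.array([329.9,251.2]),np.array([378.4,242.3])
P=plane(ct,bt,.016),plane(cs,bs,.016);X,e=tri([(ct,bt),(cs,bs)])
print(P,X,e)
lt,ls=np.array([338.06,234.72]),np.array([375.47,192.39])
for n,b,l in(('top',P[0][:2],plane(ct,lt,.135)[:2]),('scene',P[1][:2],plane(cs,ls,.135)[:2]),('tri',X[:2],np.array([.4455,-.0897])),('ring/top',P[0][:2],np.array([.4433,-.0884]))):
    d=(l-b)@t;print(n,l.round(4),'lateral mm',round(d*1e3,2),'deg',round(np.degrees(d/.072),2))
for ax in([.514,-.1026],[.5155,-.1005],[.5177,-.1022]): print(ax,'axis lateral vs brass mm',[round((np.array(ax)-b[:2])@t*1e3,2) for b in P])
```

```text
(array([ 0.40793293, -0.08030348,  0.016     ]), array([ 0.40896045, -0.07721729,  0.016     ])) [ 0.40910497 -0.0800251   0.0132179 ] [np.float64(0.0011788407260896509), np.float64(0.0011788407260895284)]
top [ 0.4449 -0.0899] lateral mm -1.78 deg -1.42
scene [ 0.4455 -0.0882] lateral mm -3.26 deg -2.59
tri [ 0.4455 -0.0897] lateral mm -1.96 deg -1.56
ring/top [ 0.4433 -0.0884] lateral mm -0.63 deg -0.5
[0.514, -0.1026] axis lateral vs brass mm [np.float64(0.05), np.float64(-3.18)]
[0.5155, -0.1005] axis lateral vs brass mm [np.float64(2.42), np.float64(-0.81)]
[0.5177, -0.1022] axis lateral vs brass mm [np.float64(1.21), np.float64(-2.02)]
```

In the tool's units: 0.0008 m / 0.75 = 0.0011, 0.0007 m / 0.75 = 0.0009, 0.6 degrees / 180 = 0.0033.

```bash
python3 jog.py '[[0.0011, 0.0009, 0, 0, 0, 0.0033, 0.03], [0, 0, 0, 0, 0, 0.0028, 0.03], [0, 0, 0, 0, 0, 0, 0.03], [0, 0, 0, 0, 0, 0, 0.03], [0, 0, 0, 0, 0, 0, 0.03], [0, 0, 0, 0, 0, 0, 0.03], [0, 0, 0, 0, 0, 0, 0.03]]' 20
python3 m.py w9 | tail -2
python3 - <<'E'
from a import *
ct,cs=[bot.get_calibration(n) for n in('top','scene')]
pt=cv2.imread('pics/w9t.png');ps=cv2.imread('pics/w9s.png')
t=np.array([.2062,.9785])
V=[]
for c,p,near,b in((ct,pt,(338,235),(.4079,-.0803)),(cs,ps,(376,193),(.409,-.0772))):
    h=cv2.cvtColor(p,cv2.COLOR_BGR2HSV);m=cv2.inRange(h,(108,100,50),(132,255,255));w=np.zeros_like(m);cv2.circle(w,near,12,255,-1);m&=w
    m=cv2.morphologyEx(m,2,cv2.getStructuringElement(2,(5,5)));k=max(cv2.findContours(m,0,1)[0],key=cv2.contourArea);u=np.array(cv2.fitEllipse(cv2.convexHull(k))[0])
    V.append((c,u));X=plane(c,u,.135)[:2];print(u.round(2),X.round(4),((X-b)@t*1e3).round(2))
print(tri(V)[0].round(4))
cv2.imwrite('pics/w9c.png',np.hstack([cv2.resize(cv2.imread('pics/w9.png'),(400,300)),cv2.resize(ps[100:285,200:447],(400,300))]))
E
```

```text
clock: 19.8
tool_pos: [0.5153, -0.1002, 0.1307]
ee_rot: [179.9, 0.0, 150.0]
contact_force: [0.9, 5.3, 2.4]
gripper_width: 0.0319
gripper_force: 20.0
t 19.95 tcp [ 0.5153 -0.1002  0.1307] rpy [1.7994e+02 5.0000e-02 1.4996e+02] q [  10.4   11.4  -25.8   -0.   -52.8 -130.4]
tool shift [ 0.0553  0.0433 -0.0603] levelling rotvec [0.06 0.05 0.  ]
[337.61 234.65] [ 0.445  -0.0887] -0.61
[374.62 192.66] [ 0.4462 -0.0863] -1.26
[ 0.4461 -0.0884  0.1335]
```

View pics/w9c.png

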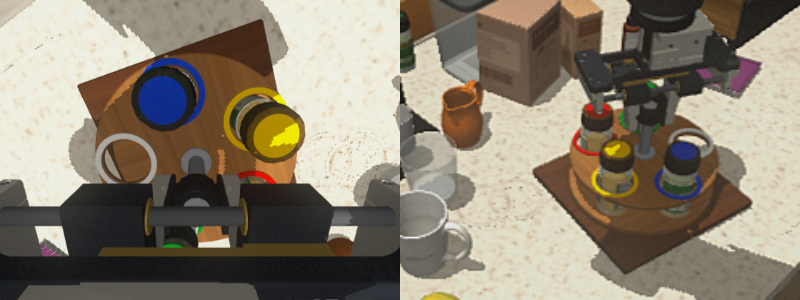

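The wrist view shows the blue jar at crop (167,95), centred on the front plinth edge between its corners at (77,87) and (263,20). The scene view agrees. I'll do one numeric check with the wrist camera.

Run:
```python
from h import *
c=dict(np.load('w9.npz'));p=cv2.imread('pics/w9.png');h=cv2.cvtColor(p,cv2.COLOR_BGR2HSV)
# brass: bright yellowish blob near the front edge
m=cv2.inRange(h,(15,90,120),(32,255,255));n,l,st,ce=cv2.connectedComponentsWithStats(m)
for i in range(1,n):
    if st[i,4]>3 and 150<ce[i,0]<350 and ce[i,1]<115: print('brass?',ce[i].round(1),st[i,4],plane(c,ce[i],.016).round(4))
# front edge corners
m=cv2.inRange(h,(0,70,20),(14,255,150));m[120:]=0;m[:,:100]=0;m[:,390:]=0
n,l,st,_=cv2.connectedComponentsWithStats(m);k=np.isin(l,[i for i in range(1,n) if st[i,4]>200]).astype(np.uint8)
H=cv2.convexHull(cv2.findNonZero(k)).reshape(-1,2);print(H.tolist())
W=np.array([plane(c,q.astype(float),.016)[:2] for q in H]);print(W.round(4).tolist())
def cen(near,rad,op):
    m=cv2.inRange(h,(108,150,80),(132,255,255));w=np.zeros_like(m);cv2.circle(w,near,rad,255,-1);m&=w
    if op:m=cv2.morphologyEx(m,2,cv2.getStructuringElement(2,(op,op)))
    q=max(cv2.findContours(m,0,1)[0],key=cv2.contourArea);return cv2.fitEllipse(cv2.convexHull(q))
L=cen((232,135),50,15);print('label',L,plane(c,L[0],.135).round(4))
```

```text
brass? [232.5  78.4] 16 [ 0.4088 -0.0783  0.016 ]
brass? [337.  92.] 5 [ 0.4614 -0.0085  0.016 ]
brass? [194.6 100.9] 56 [ 0.4077 -0.1153  0.016 ]
brass? [340.  98.] 6 [ 0.4669 -0.0084  0.016 ]
brass? [185.4 110.5] 62 [ 0.4101 -0.1265  0.016 ]
brass? [342.6 106.5] 21 [ 0.4741 -0.0096  0.016 ]
brass? [343.8 112.2] 5 [ 0.4788 -0.0107  0.016 ]
[[386, 119], [109, 119], [110, 118], [134, 109], [181, 92], [256, 65], [334, 37], [362, 27], [365, 27], [367, 28], [368, 31], [372, 50], [379, 84]]
[[0.5019, 0.0181], [0.3831, -0.1871], [0.3829, -0.1858], [0.3873, -0.1635], [0.3962, -0.1211], [0.4098, -0.0563], [0.4234, 0.0077], [0.4281, 0.03], [0.4293, 0.032], [0.4307, 0.0331], [0.433, 0.0329], [0.447, 0.03], [0.4732, 0.0244]]
label ((227.229248046875, 140.0658721923828), (66.39215087890625, 69.39525604248047), 144.59820556640625) [ 0.4464 -0.0872  0.135 ]
```

All three views put the jar about 1 mm (0.7°) short of the mark. I'll turn slightly more and check that it is still.

In the tool's units: 0.5 degrees / 180 = 0.0028.

```bash
python3 jog.py '[[0, 0, 0, 0, 0, 0.0028, 0.03], [0, 0, 0, 0, 0, 0, 0.03], [0, 0, 0, 0, 0, 0, 0.03], [0, 0, 0, 0, 0, 0, 0.03], [0, 0, 0, 0, 0, 0, 0.03], [0, 0, 0, 0, 0, 0, 0.03]]' 20
python3 - <<'E'
from workcell import bot
import numpy as np
print(np.abs(bot.get_state()['dq']).max(), bot.close_job())
E
```

```text
clock: 20.55
tool_pos: [0.5153, -0.1002, 0.1307]
ee_rot: [179.9, 0.1, 149.5]
contact_force: [0.9, 5.0, 2.9]
gripper_width: 0.0323
gripper_force: 20.0
the job is handed in; nothing more can be done
0.11563345359629347 None
```

The red jar was lowered into its own well, the carousel was turned until the blue jar lined up with the brass mark (within about 1 mm by my measurements), and I handed the job in at 20.6 s with the gripper still holding the knob.

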